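# Fit the die collar on a hand clay extruder and hold it home

### The arm

A 6-joint arm with a two-finger parallel gripper is mounted at the origin on the work surface. World frame = base frame: x ahead of the robot, y to its left, z up, the work surface at z = 0. Lengths are in m, angles in degrees, forces in N, time in s.
With the tool pointing down it reaches from about 0.4 to 0.825 m from the base axis. Payload 7 kg.
Tool frame: the origin (TCP) lies midway between the tips of the shut fingers; the grasp point (between the pads) lies 19 mm behind it; z points along the fingers, y is the line along which they close (so a half turn about z gives the same grasp; the last joint's range is limited). The gripper opens to 88 mm and grips with 3 to 60 N. Pads are 19 mm wide; open, the fingers measure 130 mm over their backs; the gripper's body (78 mm by 193 mm) begins 47 mm behind the grasp point.
Start: joints at [88.642, 20.546, 0.682, 0, -70.136, -16.507], TCP at [0.207, 0.642, 0.227] pointing down, gripper open.
Joint ranges: [-176.03, 176.03], [-82.01, 121.73], [-58.28, 71.71], [-173.87, 95.51], [-174.79, -0.11], [-173.66, 173.66]. Speed limits (degrees/s): [136.94, 136.94, 172.46, 180, 180, 180].

### API

Orientations are given as a 3x3 rotation matrix whose columns are the frame's x, y, z axes.
In Python, from rig import robot gives the robot as it stands. Calls block until the motion is done:
- robot.goto(position, orientation): joint-space move of the TCP to a pose.
- robot.servo_line(position, ori=None, speed=0.15): straight line of the TCP; ori=None keeps the orientation; speed is the mean speed in m/s.
- robot.movej(angles): joint-space move.
- robot.move_gripper(opening): opening from 0.0 (shut) to 1.0 (fully open); the grip force is fixed at half the most; returns when the fingers have stopped.
- robot.dwell(seconds).
- robot.ik(position, orientation): joint angles nearest the present ones, or None.
- robot.grab_frame(name): name is "side" or "top" or "wrist"; returns (picture, depth): 480x640x3 uint8, red, green, blue; 480x640 float32, m along the optical axis (not along the pixel's ray), 0 where there is no reading.
- robot.camera_info(name): a dict with "vfov" (degrees; the focal length in pixels is half the picture's height over the tangent of half this angle, whatever the lens; pixels are square), "cx", "cy" (the principal point, pixels), "k1" (the pictures are not rectified: a ray, as slopes to the right and down, at radius r is drawn at 1 + k1 r^2 times it, then the intrinsics apply), "view" (4x4, takes a point from world to camera coordinates); the wrist camera has in their place "T_tool_cam" (4x4, takes a point from camera to tool coordinates, whose origin is the TCP and whose axes are the flange's). Camera axes: x right, y down, z forward; pixel columns grow to the right and rows downward; lengths in m; the calibration is good to about 2 mm. A picture is of the moment at which its call begins: read the wrist's pose just before it. camera_info takes no time and is no camera call.
A pose or a line that the arm cannot do raises robot.Unreachable and nothing moves.
- robot.job_done(): hands the job in; it is judged then, once.
Readings, each from a call of its own:
- robot.read_t(): time.
- robot.read_qpos(): joint angles.
- robot.read_qvel(): joint speeds.
- robot.read_effort(): joint torques, N m.
- robot.read_position(): TCP position.
- robot.read_tcp_rot(): TCP orientation.
- robot.read_force(): force on the tool from outside, world axes, zero at the start.
- robot.read_ft_torque(): the same for the moment, N m.
- robot.read_grip_width(): opening from 0.0 (shut) to 1.0 (fully open).
- robot.read_finger_force(): force on a finger pad.
Only numpy, scipy, OpenCV 4.12 (cv2) and the standard library are available. Lean on these libraries where they do the work, as an engineer would, in place of code of your own. Each camera call takes 0.05 s, during which the arm holds its last target. There are 200 camera calls.

### The job

The barrel of a hand clay extruder stands mouth up in its loading stand, with the die in the mouth and the knurled die collar sitting loosely on top. First swing the turnbutton as far as it goes across the hinged jaw so that the barrel is clamped; then turn the collar until the keyways hidden inside it drop over the barrel's pins, push it fully home against the spring under the die, and finish still holding it pushed home so that I can put in its locking screw. Leave the other things on the bench where they are.

Things in the scene. Friction and masses are not known exactly. Their poses are not given: they have to be found in the camera images.
- stand: Fixed grey steel loading stand, the aluminium extruder barrel (46 diameter) upright in it. Origin on the bench top, on the barrel's axis; z up, x away from the robot at yaw 0. Base plate x -95 to 95, y -90 to 150, 12 thick. Flat clamp top (fixed half behind the barrel, hinged jaw in front, split at x = 0) x -82 to 66, y -80 to 140, upper face 170 above the bench.
- barrel_mouth (a point): Centre of the barrel's mouth, on its axis, 215 above the bench. The die, a steel disc 41 in diameter, stands 6 proud of the mouth on a stiff wave spring. Axes as the stand's.
- pins (a point): Point on the barrel's axis, 191 above the bench, level with its three bayonet pins. Axes as the stand's. The steel pins, 6 in diameter, stick out 4 from the barrel wall at yaw 0, 120 and 240 degrees (0 is +x, counted anticlockwise from above).
- collar: Loose knurled aluminium collar like a cap, 60 outside diameter, 41 tall, 0.13 to 0.25 kg; 6 thick top with a 32 hole through which the die shows. Bore 48.6 (1.3 clearance all round). Origin at the centre of its open underside, z up. Inside, three keyways 10 wide, open below, at yaw 0, 120, 240 degrees of its frame; outside shows only a 6 mm black screw hole at 60 degrees, between two of them.
- collar_top (a point): Centre of the collar's top, 41 above its underside. Starts 235 above the bench, the collar riding on the pins, 20 to 60 degrees out of line one way or the other. Turned into line (within 4 degrees, any of three turns) it drops 8 by its own weight onto the die (top at 227); pushed home it goes 4 further (top at 223). Let go, it springs back up by 4.
- die_seat (a joint): How far the die is pressed down on its spring, m: 0 free, 0.004 fully down (collar home). The spring resists with 4 N at first and 8 N at the end, then a hard stop.
- latch (a joint): Angle of the turnbutton, rad: 0 = fully across the hinged jaw, against its stop (bar pointing to the stand's -x); it grows as the button turns clockwise seen from above; at 1.57 the bar points to the stand's +y, clear of the jaw. Starts between 1.2 and 1.6; stiff enough to stay where it is left (0.06 N m).
- latch_grip (a point): Centre of the turnbutton's thumb wing, straight above its pivot: 201 above the bench, at x 24, y 105 in the stand's frame. The wing is an upright steel blade 34 long, 10 thick, 28 tall (187 to 215 above the bench), on a boss 20 in diameter. This frame turns with the turnbutton: the blade lies along its x, in line with the bar, which points to its -x.
- latch_tip (a point): Rounded tip of the turnbutton's bar, at its upper face, 178 above the bench and 46 from the pivot. The steel bar is 16 wide and 7 thick and reaches 14 past the pivot on the other side.
- jaw (a joint): Opening of the hinged front jaw, rad: 0 = lying flat against the barrel (as it starts); it can only lift upwards about its front edge, and its weight keeps it down.
- thumbscrew: Bystander: the collar's steel locking screw, 26 tall, head 18 in diameter, standing on its head on the stand's base plate. Origin at its underside.
- die_slot: Bystander: spare steel die with a slot, 41 in diameter, 6 thick, lying beside the stand. Origin at the centre of its underside.
- die_square: Bystander: spare steel die with a square hole, 41 in diameter, 6 thick, lying beside the stand. Origin at the centre of its underside.
- plunger: Bystander: the extruder's plunger lying to the left, steel rod along its x, 290 long, 41 high, white piston at +x, wooden T-handle 110 wide at -x. Origin at bench level under the middle of the rod.
- tankard: Bystander: unglazed stoneware tankard, 125 tall, 84 in diameter, handle at its +y. Origin at the centre of its foot.
- loop_tool: Bystander: wooden-handled loop tool, 170 long, lying along its x. Origin at bench level near its ferrule.
- wood_knife: Bystander: wooden modelling knife, 170 long, lying along its x. Origin at bench level at its middle.
- slip_bowl: Bystander: grey stoneware bowl, 176 in diameter, 60 tall. Origin at the centre of its foot.
Not all that is in view belongs to the job. Of the things like the collar, leave any that is orange; of the rest the larger one is meant.

How it is judged:
By the outcome, as a careful person would: the job done as asked, in the order asked, and still so for the second after the job is handed in, while the arm keeps its last pose, push and grip.
It also fails if it takes over 54 s, if anything falls off the work surface, if the arm or the gripper's body presses on something with over 40 N, if the wrist force passes 120 N, or if a joint passes its speed limit or range.

## Working session

There is one attempt and no reset: what is moved stays moved. The work goes in short steps, each a Python script; the robot and the scene stay as the last script left them, time stands still between calls to the robot, and variables do not carry over. Pictures are saved under pics/ and viewed, at most 10 in all, crops included, and the job is handed in when it is done.

```bash
ls; mkdir -p pics
python3 - <<'E'
from rig import robot
import cv2,numpy as np
for n in ["side","top"]:
    p,d=robot.grab_frame(n); cv2.imwrite(f"pics/{n}0.png",p[:,:,::-1]); np.savez(f"{n}0.npz",p=p,d=d)
    print(n,robot.camera_info(n))
print(robot.camera_info("wrist"),robot.read_tcp_rot(),robot.read_t())
E
```

```text
pics
side {'vfov': 48.03890382299545, 'cx': 313.7052286960814, 'cy': 236.5995173960254, 'k1': -0.1574660646189577, 'view': array([[ 0.98119675, -0.19293621,  0.00534344, -0.54253067],
       [-0.13746668, -0.7179983 , -0.68233522,  0.14714767],
       [ 0.13548375,  0.66877056, -0.7310199 ,  1.37032345],
       [ 0.        ,  0.        ,  0.        ,  1.        ]])}
top {'vfov': 47.08699414690659, 'cx': 312.7766959666773, 'cy': 231.10852444891236, 'k1': -0.15093676564123756, 'view': array([[-0.01691949, -0.99967799, -0.01891152, -0.02098727],
       [-0.98486469,  0.01992593, -0.17217577,  0.5612378 ],
       [ 0.17249716,  0.01571216, -0.98488469,  1.48167296],
       [ 0.        ,  0.        ,  0.        ,  1.        ]])}
{'vfov': 69.5114379630134, 'cx': 321.7347677110478, 'cy': 236.74748679153026, 'k1': -0.06201521281898363, 'T_tool_cam': array([[ 7.50944288e-05, -9.64074324e-01, -2.65632626e-01,
         7.27378628e-02],
       [ 9.99999958e-01,  1.46428373e-04, -2.48739809e-04,
         1.91048536e-04],
       [ 2.78699817e-04, -2.65632596e-01,  9.64074295e-01,
        -1.56805300e-01],
       [ 0.00000000e+00,  0.00000000e+00,  0.00000000e+00,
         1.00000000e+00]])} [[ 9.51754509e-01 -3.06860358e-01 -2.75190292e-04]
 [-3.06860430e-01 -9.51753451e-01 -1.43005233e-03]
 [ 1.76913061e-04  1.44550377e-03 -9.99998940e-01]] 0.1
```

View pics/top0.png

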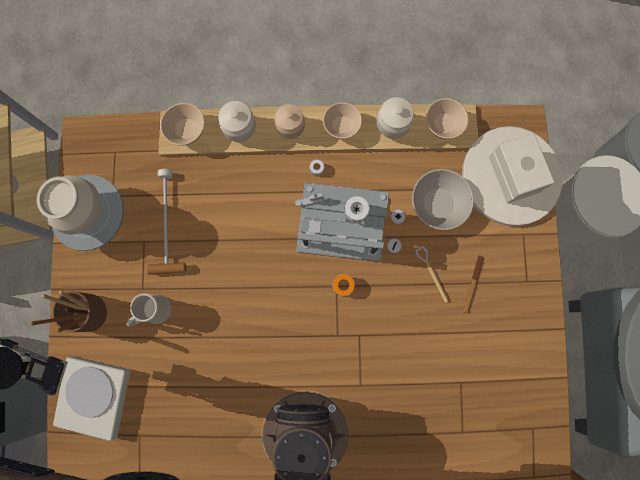

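View pics/side0.png

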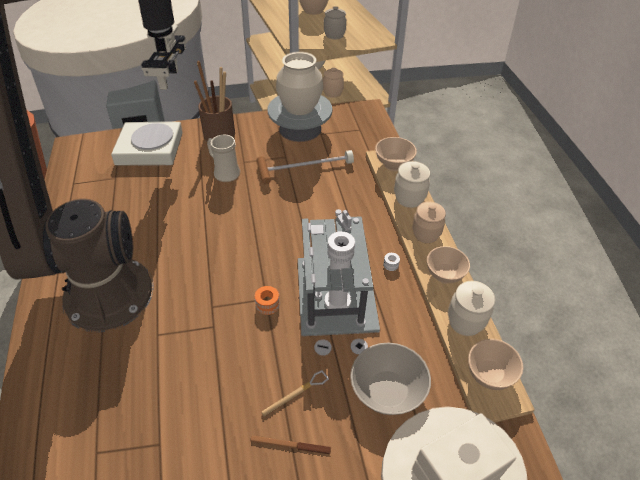

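The candidates for the collar are the grey ring on the stand (top 357,208), the orange ring (344,285) and a small grey ring (317,167). I choose the one on the stand. The turnbutton is at about (310,200).

```bash
cat > h.py <<'E'
import numpy as np,cv2
from rig import robot
def f_of(ci): return 240/np.tan(np.radians(ci['vfov']/2))
def rays(ci,uv):
    uv=np.asarray(uv,float).reshape(-1,2); f=f_of(ci)
    K=np.array([[f,0,ci['cx']],[0,f,ci['cy']],[0,0,1]])
    d=(uv-[ci['cx'],ci['cy']])/f; s=d.copy()
    for _ in range(20): s=d/(1+ci['k1']*(s**2).sum(1,keepdims=True))
    return np.c_[s,np.ones(len(s))]
def cam_T(name,pose=None):   # camera->world
    ci=robot.camera_info(name)
    if name!='wrist': return ci,np.linalg.inv(ci['view'])
    T=np.eye(4);T[:3,3],T[:3,:3]=pose
    return ci,T@ci['T_tool_cam']
def cloud(name,d,pose=None):
    ci,T=cam_T(name,pose); v,u=np.mgrid[:480,:640]
    P=rays(ci,np.c_[u.ravel(),v.ravel()])*d.reshape(-1,1)
    P=P@T[:3,:3].T+T[:3,3]; P[d.ravel()==0]=np.nan
    return P.reshape(480,640,3)
def onplane(name,uv,z,pose=None):
    ci,T=cam_T(name,pose); r=rays(ci,uv)@T[:3,:3].T
    return T[:3,3]+r*((z-T[2,3])/r[:,2])[:,None]
def snap(name,tag):
    pose=(np.array(robot.read_position()),np.array(robot.read_tcp_rot()))
    p,d=robot.grab_frame(name); cv2.imwrite(f"pics/{tag}.png",p[:,:,::-1]); np.savez(tag+".npz",p=p,d=d,pos=pose[0],R=pose[1])
    return p,d,pose
def down(yaw):  # tool x axis at world yaw (deg), z down
    c,s=np.cos(np.radians(yaw)),np.sin(np.radians(yaw))
    return np.array([[c,s,0],[s,-c,0],[0,0,-1.]])
E
python3 - <<'E'
from h import *
for n in ["top","side"]:
    q=np.load(n+"0.npz");P=cloud(n,q['d']);x,y,z=P[...,0],P[...,1],P[...,2]
    roi=(x>.45)&(x<.85)&(y>-.3)&(y<.15)
    for lo,hi in [(.228,.242),(.206,.222),(.163,.172)]:
        m=roi&(z>lo)&(z<hi); m=m.astype(np.uint8)
        k,l,st,c=cv2.connectedComponentsWithStats(m)
        for i in range(1,k):
            if st[i,4]<15: continue
            pts=P[l==i]; r=cv2.minAreaRect(pts[:,:2].astype(np.float32)*1000)
            print(n,lo,st[i,4],c[i].round(),pts.mean(0).round(4),np.round(r[0],1),np.round(r[1],1),round(r[2],1))
a=cv2.imread("pics/top0.png")[170:270,285:410]; b=cv2.imread("pics/side0.png")[200:340,280:410]
cv2.imwrite("pics/c0.png",np.hstack([cv2.resize(a,(400,420),interpolation=2),cv2.resize(b,(390,420),interpolation=2)]))
E
```

```text
top 0.228 337 [356. 208.] [ 0.5828 -0.142   0.2342] [ 583.6 -142.2] [59.4 58. ] 66.5
top 0.206 60 [315. 196.] [ 0.6205 -0.0415  0.2119] [620.4 -41.6] [11.3 33.4] 13.2
top 0.206 80 [357. 209.] [ 0.585  -0.1437  0.2193] [ 585.1 -144.4] [26.1 30.8] 34.3
top 0.206 25 [353. 220.] [ 0.5579 -0.1351  0.2153] [ 558.7 -134.4] [39.8  8.3] 70.9
top 0.163 2984 [343. 216.] [ 0.5767 -0.1124  0.1686] [ 579.4 -111.9] [220.3 149.7] 82.2
side 0.228 380 [341. 242.] [ 0.5834 -0.1466  0.2345] [ 584.3 -145.1] [59.4 57.5] 77.3
side 0.206 63 [346. 215.] [ 0.6216 -0.0454  0.2118] [621.7 -43.6] [10.5 35.6] 14.6
side 0.206 64 [341. 241.] [ 0.5878 -0.1301  0.2197] [ 588.1 -128.9] [29.7 27.6] 31.8
side 0.206 125 [339. 255.] [ 0.5768 -0.1651  0.2137] [ 577.5 -159.9] [26.5 58.8] 68.2
side 0.163 2694 [335. 258.] [ 0.5756 -0.1325  0.1696] [ 580.1 -115.3] [221.8 148.3] 82.2
```

View pics/c0.png

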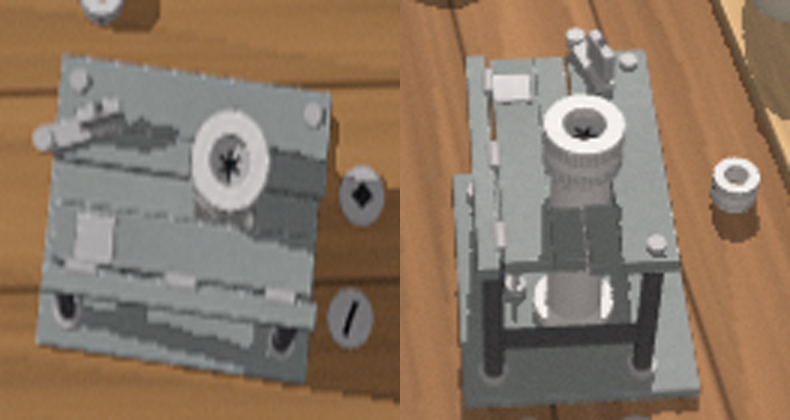

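The crop confirms the choice: the white-topped collar on the barrel, with a small ring at the far right and the dies beside the stand. Stand yaw is about -7.8°, the axis is at (0.584,-0.144), and the latch bar points at about 104°, so θ≈1.19. I'll check reachability and then move.

```bash
cat >> h.py <<'E'
YAW=-7.8; AX=np.array([.5837,-.1437]); c_,s_=np.cos(np.radians(YAW)),np.sin(np.radians(YAW))
def S(x,y): return AX+np.array([c_*x-s_*y,s_*x+c_*y])
LG=S(.024,.105)
E
python3 - <<'E'
from h import *
print(LG)
for yw in [104,140,172,180,-76,-40,-8,5]:
    q=robot.ik([*LG,.187],down(yw)); print(yw,None if q is None else np.round(q,0))
for yw in range(-180,180,30):
    q=robot.ik([*AX,.2],down(yw)); print(yw,None if q is None else np.round(q,0))
R=down(104)
robot.goto([*LG,.30],R); 
snap("wrist","w1"); print(robot.read_t())
E
```

```text
[ 0.62172808 -0.04292865]
104 None
140 [  14.   17.   -9.    0.  -63. -144.]
172 [  14.   17.   -9.    0.  -63. -112.]
180 [  14.   17.   -9.    0.  -63. -104.]
-76 [ 14.  17.  -9.   0. -63.   0.]
-40 [ 14.  17.  -9.   0. -63.  36.]
-8 [ 14.  17.  -9.   0. -63.  68.]
5 [ 14.  17.  -9.   0. -63.  81.]
-180 [  5.  15. -11.   0. -64. -95.]
-150 [  5.  15. -11.   0. -64. -65.]
-120 [  5.  15. -11.   0. -64. -35.]
-90 [  5.  15. -11.   0. -64.  -5.]
-60 [  5.  15. -11.   0. -64.  25.]
-30 [  5.  15. -11.   0. -64.  55.]
0 [  5.  15. -11.   0. -64.  85.]
30 [  5.  15. -11.   0. -64. 115.]
60 [  5.  15. -11.   0. -64. 145.]
90 None
120 [   5.   15.  -11.    0.  -64. -155.]
150 [   5.   15.  -11.    0.  -64. -125.]Traceback (most recent call last):
  File "<stdin>", line 8, in <module>
rig.Unreachable: the arm cannot take that pose within its joint ranges
```

```bash
cat >> h.py <<'E'
def lookpose(yaw,t=25,h=.19,dz=.22):
    d=np.array([np.cos(np.radians(yaw)),np.sin(np.radians(yaw)),0]); t=np.radians(t); Z=np.array([0,0,1.])
    x=d*np.cos(t)-Z*np.sin(t); z=-d*np.sin(t)-Z*np.cos(t); R=np.c_[x,np.cross(z,x),z]
    T=robot.camera_info("wrist")['T_tool_cam'][:3,3]
    return np.r_[AX,.215]+d*h+Z*dz-R@T,R
E
python3 - <<'E'
from h import *
for yw in [125,210,-60,30]:
    p,R=lookpose(yw)
    try: robot.goto(p,R)
    except robot.Unreachable: print("unr",yw); continue
    img,d,pose=snap("wrist",f"l{yw}")
    print(yw,robot.read_t(),p.round(3))
ims=[]
import os
for yw in [125,210,-60,30]:
    if not os.path.exists(f"l{yw}.npz"): continue
    q=np.load(f"l{yw}.npz"); pose=(q['pos'],q['R']); ci,T=cam_T('wrist',pose)
    X=np.linalg.inv(T)@np.r_[AX,.215,1]; f=f_of(ci); u,v=(X[:2]/X[2]*f+[ci['cx'],ci['cy']]).astype(int); print(yw,u,v)
    u0,v0=np.clip(u-80,0,480),np.clip(v-60,0,360)
    ims.append(cv2.resize(q['p'][v0:v0+120,u0:u0+160,::-1],(400,300),interpolation=2)); print(u0,v0)
while len(ims)<4: ims.append(ims[0]*0)
cv2.imwrite("pics/look.png",np.vstack([np.hstack(ims[:2]),np.hstack(ims[2:4])]))
E
```

```text
unr 125
210 3.25 [ 0.534 -0.173  0.324]
-60 4.6167 [ 0.612 -0.195  0.323]
30 5.775 [ 0.634 -0.115  0.323]
210 320 238
240 178
-60 319 239
239 179
30 319 238
239 178
```

View pics/look.png

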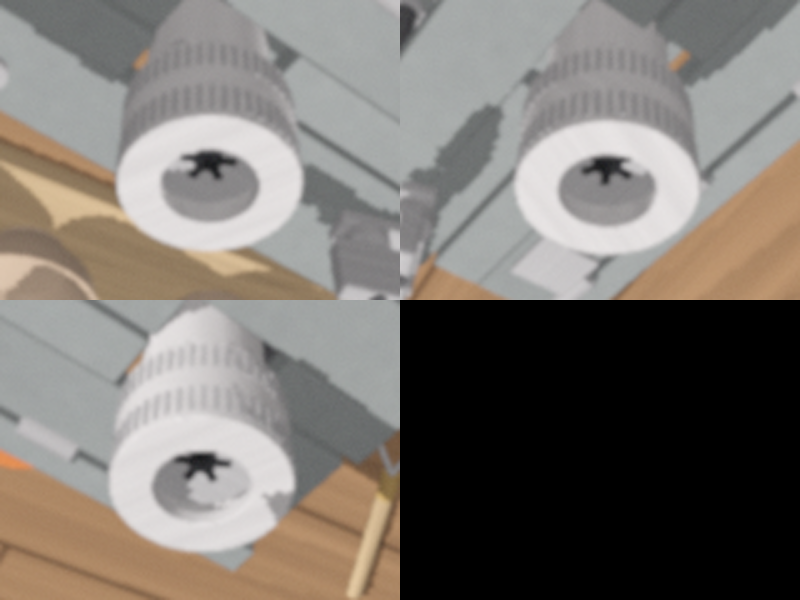

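The collar fills all three views (about 200,180 in each tile) with no screw hole, so the hole must be on the unseen +y side, around 90–150°. I'll look from there.

Run:
```python
from h import *
for yw,t in [(125,15),(125,5),(110,15),(135,15),(135,25),(145,20),(75,20),(65,20)]:
    p,R=lookpose(yw,t,.17,.26)
    q=robot.ik(p,R); print(yw,t,None if q is None else np.round(q))
    if q is None: continue
    try: robot.goto(p,R)
    except robot.Unreachable: continue
    img,d,pose=snap("wrist","lb"); break
print(robot.read_t())
ci,T=cam_T('wrist',pose)
X=np.linalg.inv(T)@np.r_[AX,.215,1]; f=f_of(ci); u,v=(X[:2]/X[2]*f+[ci['cx'],ci['cy']]).astype(int)
u0,v0=np.clip(u-80,0,480),np.clip(v-60,0,360);print(u0,v0)
cv2.imwrite("pics/lbc.png",cv2.resize(img[v0:v0+120,u0:u0+160,::-1],(640,480),interpolation=2))
```

```text
125 15 [  20.    0.  -18.   16.  -69. -170.]
9.85
241 191
```

View pics/lbc.png

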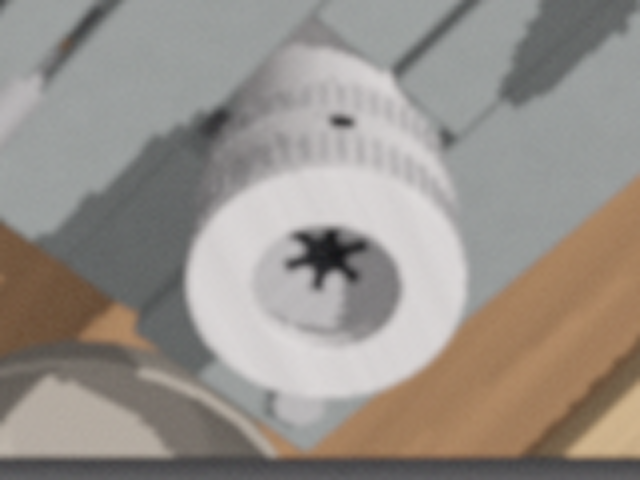

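The hole is at crop (342,121), full-frame about (326.2,220.9). I'll intersect that ray with the collar's cylinder, then do the latch.

Run:
```python
from h import *
q=np.load("lb.npz"); pose=(q['pos'],q['R']); ci,T=cam_T('wrist',pose)
# collar top centre from bright ring ellipse
g=cv2.cvtColor(q['p'],cv2.COLOR_RGB2GRAY); P=cloud('wrist',q['d'],pose)
m=((abs(P[...,2]-.235)<.004)&(np.hypot(P[...,0]-AX[0],P[...,1]-AX[1])<.05)).astype(np.uint8)
cs,_=cv2.findContours(m,cv2.RETR_EXTERNAL,cv2.CHAIN_APPROX_NONE); c=max(cs,key=cv2.contourArea)
(cx,cy),r=cv2.minEnclosingCircle((onplane('wrist',c.reshape(-1,2),.235,pose)[:,:2]*1000).astype(np.float32)); print("collar",cx,cy,r,"z",np.nanmedian(P[...,2][m>0]))
o=T[:3,3]; d=T[:3,:3]@rays(ci,[(241+342.5/4-.5,191+121.5/4-.5)])[0]
for C in (AX,np.array([cx,cy])/1000):
    e=o[:2]-C; a=d[:2]@d[:2]; b=e@d[:2]; k=e@e-.03**2; s=(-b-np.sqrt(b*b-a*k))/a; X=o+s*d
    h=np.degrees(np.arctan2(*(X[:2]-C)[::-1])); print(X.round(4),"hole yaw",h,"out of line",(h-YAW-60+60)%120-60)
# latch approach
robot.goto([*LG,.27],down(-76)); robot.move_gripper(.5)
p,dd,pose=snap("wrist","w2"); P=cloud('wrist',dd,pose)
m=((P[...,2]>.205)&(P[...,2]<.222)&(np.hypot(P[...,0]-LG[0],P[...,1]-LG[1])<.03))
r=cv2.minAreaRect(P[m][:,:2].astype(np.float32)*1000); print("wing",m.sum(),r,robot.read_t())
```

```text
collar 582.0361938476562 -141.313232421875 30.412565231323242 z 0.23350277325980148
[ 0.5696 -0.1172  0.213 ] hole yaw 118.08763695157876 out of line -54.112363048421244
[ 0.5678 -0.1149  0.2185] hole yaw 118.26080563489609 out of line -53.939194365103916
wing 747 ((621.561767578125, -43.115264892578125), (9.904232025146484, 34.08891296386719), 13.581306457519531) 13.3167
```

Run:
```python
from h import *
W=np.array([.6216,-.0431]); z=.188
robot.servo_line([*W,z],down(-76.4),.1)
robot.move_gripper(0.)
print(robot.read_grip_width(),robot.read_finger_force(),np.round(robot.read_force(),1))
for yw in [-60,-40,-20,-11,-7.8,-5,-2]:
    robot.goto([*W,z],down(yw)); print(yw,robot.read_t(),np.round(robot.read_force(),1),np.round(robot.read_ft_torque(),2))
R=np.array(robot.read_tcp_rot()); print(np.degrees(np.arctan2(R[1,0],R[0,0])))
```

```text
0.10984763763521325 29.993890821933746 [-3.5 -1.4  4.4]
-60 15.3083 [-5.  -1.2  3.9] [-0.27  1.95  0.06]
-40 15.7333 [-4.3 -0.6  4.6] [0.07 1.79 0.1 ]
-20 16.1583 [-5.4  2.4  4.7] [0.83 1.79 0.05]
-11 16.4333 [-4.2  3.   4.9] [1.15 1.73 0.03]
-7.8 16.6833 [-4.9  4.3  5.2] [1.14 1.73 0.04]
-5 16.9333 [-4.1  3.4  4.5] [ 1.26  1.65 -0.56]
-2 17.1833 [-3.5  3.5  3.6] [ 1.4   1.46 -0.67]
-2.435597096920053
```

The moment jumps to 0.6 N·m past -7.8°, so the button is on its stop. I'll release, verify, and then grip the collar with the fingers clear of the screw hole.

Run:
```python
from h import *
robot.move_gripper(.5); robot.servo_line([.6216,-.0431,.29],speed=.15)
def ring(P,z0):
    m=(abs(P[...,2]-z0)<.005)&(np.hypot(P[...,0]-AX[0],P[...,1]-AX[1])<.045)
    (cx,cy),r=cv2.minEnclosingCircle((P[m][:,:2]*1000).astype(np.float32)); return cx,cy,r,np.median(P[m][:,2])
p,dd,pose=snap("wrist","w3"); P=cloud('wrist',dd,pose)
m=((P[...,2]>.205)&(P[...,2]<.222)&(np.hypot(P[...,0]-LG[0],P[...,1]-LG[1])<.03))
print("wing",cv2.minAreaRect(P[m][:,:2].astype(np.float32)*1000))
# pre-collar pose; finger axis = yaw-90; mid-turn yaw below
for y0 in (-60,0,30,-90,-130): print(y0,[None if robot.ik([*AX,.2],down(y0+k)) is None else 1 for k in (0,27,54,60,66)])
robot.goto([*AX,.29],down(-45)); robot.move_gripper(1.)
p,dd,pose=snap("wrist","w4"); P=cloud('wrist',dd,pose); print("collar",ring(P,.235))
p,dd,_=snap("top","t4"); print("topcam wing"); print(robot.read_t(),robot.read_force())
```

```text
wing ((621.9158935546875, -42.6077880859375), (10.03791618347168, 34.066925048828125), 82.32746124267578)
-60 [1, 1, 1, 1, 1]
0 [1, 1, 1, 1, 1]
30 [1, 1, 1, None, None]
-90 [1, 1, 1, 1, 1]
-130 [1, 1, 1, 1, 1]
collar (584.026611328125, -143.40533447265625, 30.08788299560547, np.float64(0.2333936055846333))
topcam wing
20.45 [ 0.32737448 -0.04181253 -0.17927327]
```

View pics/w3.png

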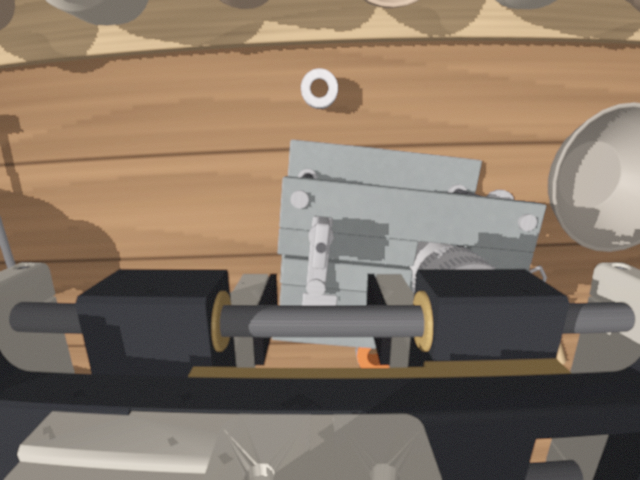

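Wing long axis is at 172.3°, so the latch is at 0 with the bar at (318,250) pointing across the jaw. Now the collar.

Run:
```python
from h import *
C=np.array([.5840,-.1434]); z=.203
robot.goto([*C,.27],down(-62)); robot.servo_line([*C,z],speed=.1)
robot.move_gripper(0.)
F=lambda: np.round(robot.read_force(),1)
print(robot.read_grip_width(),robot.read_finger_force(),F(),np.round(robot.read_ft_torque(),2))
for yw in [-45,-30,-20,-12,-8]:
    robot.goto([*C,z],down(yw)); print(yw,F(),np.round(robot.read_ft_torque(),2))
for k in range(1,9):
    robot.servo_line([*C,z-.001*k],speed=.02); f=F(); print(k,f,np.round(robot.read_position()[2],4))
    if f[2]>9: break
print(robot.read_t())
```

```text
0.694421586278938 30.00018524006009 [ 0.3 -0.2  2.3] [0.06 0.1  0.01]
-45 [-0.2  0.9  2.4] [0.03 0.06 0.04]
-30 [ 1.  -0.6  3. ] [ 0.1  -0.02  0.12]
-20 [-0.6  0.9  2.7] [0.14 0.08 0.08]
-12 [-0.4  0.2 -1.8] [ 0.02 -0.06  0.01]
-8 [-0.7  0.  -1.2] [ 0.03 -0.04 -0.01]
1 [-0.7 -0.3 -1.5] 0.2018
2 [-0.3 -0.6 -0.8] 0.2009
3 [ 0.4 -0.2 -1.5] 0.1999
4 [ 0.3 -0.2 -1.4] 0.1989
5 [-0.6  0.4 -1. ] 0.1979
6 [-0.3 -0.8 -0.9] 0.1969
7 [-0.  -0.4 -1.5] 0.1959
8 [-1.1  0.3  2.6] 0.1955
25.7667
```

The keyways engaged: the weight transferred to the grip at -12°, and the die was touched at 8 mm. I'll push home now.

Run:
```python
from h import *
C=np.array([.5840,-.1434]); z=.195
F=lambda: np.round(robot.read_force(),1)
for k in np.arange(1,8,.5):
    robot.servo_line([*C,z-.001*k],speed=.02); robot.dwell(.1); f=F(); print(k,f,np.round(robot.read_position()[2],4),round(robot.read_finger_force(),1))
    if f[2]>20: break
print(robot.read_t())
p,d,_=snap("side","s5"); P=cloud("side",d)
q=cv2.resize(p[200:290,280:400,::-1],(800,600),interpolation=2); cv2.imwrite("pics/s5c.png",q)
for tag,PP in (("before",cloud("side",np.load("side0.npz")["d"])),("now",P)):
    r=np.hypot(PP[...,0]-C[0],PP[...,1]-C[1]); m=(r>.018)&(r<.028)&(abs(PP[...,2]-.229)<.010)
    print(tag,m.sum(),np.median(PP[m][:,2]))
```

```text
1.0 [-0.1 -0.3  2.9] 0.1943 30.0
1.5 [0.5 1.  4.1] 0.1936 30.0
2.0 [-0.5 -0.   4.6] 0.1931 30.0
2.5 [ 0.7 -0.8  5.1] 0.1926 30.0
3.0 [0.4 0.2 6.1] 0.1922 30.0
3.5 [ 0.4 -1.4  5.1] 0.1917 30.0
4.0 [-0.4  0.7  7.4] 0.1914 30.0
4.5 [-1.1  0.5  9.2] 0.1913 30.0
5.0 [-2.4  0.8 12. ] 0.1913 30.0
5.5 [-3.8  1.7 15.1] 0.1912 30.0
6.0 [-4.6  2.8 17.2] 0.1912 30.0
6.5 [-6.7  2.4 19.9] 0.1911 30.0
7.0 [-7.5  3.3 23.1] 0.1911 30.0
30.3167
before 241 0.23493582583428874
now 25 0.2229616946296451
```

View pics/s5c.png

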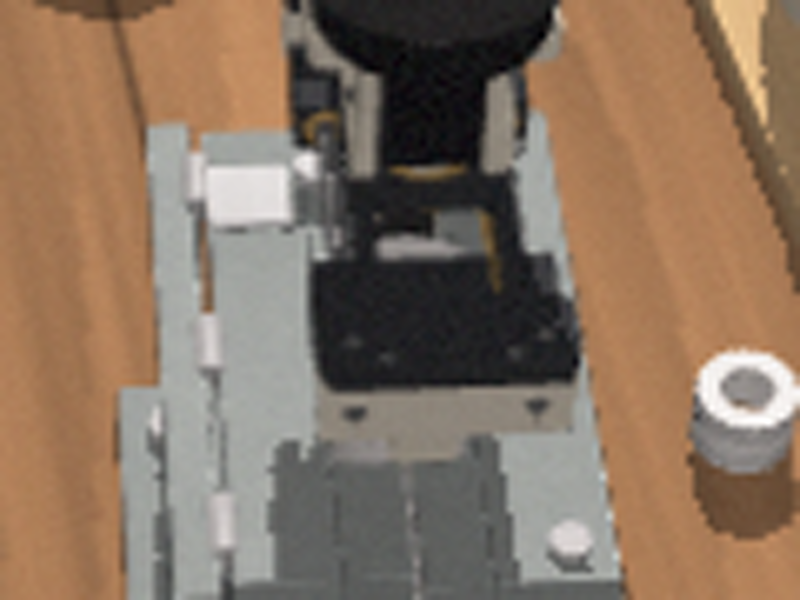

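The collar is home: it met the hard stop after about 12 mm of travel, the top is at 0.223, and it is held with 23 N. In the view the gripper covers the collar at (440,340), and the turnbutton bar still points at the jaw block near (310,200).

```bash
python3 -c "
from rig import robot
print(robot.read_force()); print(robot.job_done())"
```

```text
[-8.17742928  3.92781653 22.97494686]
the job is handed in; nothing more can be done
None
```

The turnbutton is swung fully across the jaw to its stop, and the collar has dropped over the pins and is pushed fully home (top at 223 mm), held there with about 23 N; I handed the job in at about 30 s and saw no verdict.

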